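# Set the stock tags on the sample-box board

### The arm

A 6-joint arm with a two-finger parallel gripper is mounted at the origin on the work surface. World frame = base frame: x ahead of the robot, y to its left, z up, the work surface at z = 0. Lengths are in m, angles in rad, forces in N, time in s.
With the tool pointing down it reaches from about 0.425 to 0.95 m from the base axis. Payload 3.5 kg.
Tool frame: the origin (TCP) lies on the centre line of the jaws, within the pads' length; the fingertips stand 14 mm ahead of it and the grasp point (between the pads) lies 5 mm behind it (ctrl.finger_overhang is the distance from the TCP to the fingertips, in m); z points along the fingers, y is the line along which they close (so a half turn about z gives the same grasp; the last joint's range is limited). The gripper opens to 85 mm and grips with 20 to 120 N. Pads are 22 mm wide; open, the fingers measure 114 mm over their backs; the gripper's body (76 mm by 85 mm) begins 54 mm behind the grasp point. The pads swing forward as they close: fully open they stand 13 mm farther back than shut.
Start: joints at [-1.255, 0.286, 1.577, -0, 1.279, -0.15], TCP at [0.303, -0.603, 0.245] pointing down, gripper open.
Joint ranges: [-2.77, 2.77], [-0.9, 2.22], [0.21, 2.48], [-1.53, 4.67], [0.24, 2.81], [-2.84, 2.84]. Speed limits (rad/s): [2.79, 2.79, 3.14, 3.14, 3.14, 3.14].

### API

Orientations are given as a unit quaternion [x, y, z, w].
In Python, from plant import ctrl gives the robot as it stands.
- The arm moves only by the tool send_rows, never from a script. Its argument "moves" is text: rows parted by semicolons, each of 7 numbers parted by spaces: the turn, a rotation vector about the tool's x, y, z in units of 360 degrees (1.0 is 360 degrees), then the shift along the tool's x, y, z in units of 20 cm (1.0 is 20 cm), then the gripper's target within -1 to 1 (fully open at 1, half-way at 0, shut at -1). A call has 1 to 12 rows; each row is the pose to reach, as a shift and turn from the pose commanded when the call began, along the tool's axes at that moment, turning the shorter way round; what a row does not reach only later rows make up. A row lasts 1/8 s, in which the tool goes at most 62.5 mm and 10.7 degrees, less where a joint would pass 70% of its speed; a pose out of reach is approached as far as the arm can. A call with a number of a shift or a turn outside -1 to 1 is refused whole. A call with a gripper value outside its range is refused whole. The fingers move at their own pace and stop on an object; "newtons" is the grip in N (left out, the last holds). Time passes only in rows, so rows that repeat a pose let the fingers close. It gives the time, the measured TCP pose, the force, the opening and the grip force at its end, in the units of the state.
- ctrl.get_state(): the state, without advancing time (a new reading comes with each control period).
- ctrl.read_camera(name): name is "scene" or "top"; returns a dict with "image" (384x512x3 uint8, red, green, blue), "fovy" (degrees; the focal length in pixels is half the picture's height over the tangent of half this angle, whatever the lens; pixels are square), "cx", "cy" (the principal point, pixels), "extrinsics" (4x4, takes a point from camera to world coordinates). Camera axes: x right, y up, looking along -z (the intrinsics and any distortion apply to the point x, -y, -z); pixel columns grow to the right and rows downward; lengths in m; the calibration is good to about 2 mm. A picture is of the moment at which its call begins. There is no depth.
- ctrl.sign_off(): hands the job in; it is judged then, once.
The state is a dict: "time": time; "qpos": joint angles; "dq": joint speeds; "joint_efforts": joint torques, N m; "eef_pos": TCP position; "tcp_rot": TCP orientation; "contact_force": force on the tool from outside, world axes, zero at the start; "wrist_torque": the same for the moment, N m; "opening": opening from 0.0 (shut) to 1.0 (fully open); "finger_force": force on a finger pad.
Only numpy, scipy, OpenCV 4.12 (cv2) and the standard library are available. Lean on these libraries where they do the work, as an engineer would, in place of code of your own. Each camera call takes 0.05 s, during which the arm holds its last target. There are 200 camera calls.

### The job

Flip the hinged tags on the status board so that only the full bins (two sample boxes inside) show a green tag and any bin with a box missing shows red. Push the tags over gently with a fingertip, without gripping them, until each lies fully over; leave the boxes and the bottle where they are.

Things in the scene. Friction and masses are not known exactly. Their poses are not given: they have to be found in the camera images.
- board: White status board, a plate 260 (x) x 550 (y) x 12 mm fixed flat on the table, turned by up to 0.2 rad. Origin: centre of its underside. Its x points away from the robot, its y left along the rows. The four tags stand in a row along y, 70 mm nearer the robot than its centre, 130 mm apart; the four bins stand in a row 50 mm beyond its centre, each straight behind its own tag
- bin_a: Black open bin, 90 (x) x 100 (y) x 35 mm high, walls and floor 3 mm, fixed on the board, axes as the board's. Origin: centre of its underside, 12 mm above the table. It has room for two sample boxes side by side along y and is full when it holds both. Its tag is the one 120 mm in front of it (board -x). Which bin stands in which of the four places changes
- bin_b: Black open bin, 90 (x) x 100 (y) x 35 mm high, walls and floor 3 mm, fixed on the board, axes as the board's. Origin: centre of its underside, 12 mm above the table. It has room for two sample boxes side by side along y and is full when it holds both. Its tag is the one 120 mm in front of it (board -x). Which bin stands in which of the four places changes
- bin_c: Black open bin, 90 (x) x 100 (y) x 35 mm high, walls and floor 3 mm, fixed on the board, axes as the board's. Origin: centre of its underside, 12 mm above the table. It has room for two sample boxes side by side along y and is full when it holds both. Its tag is the one 120 mm in front of it (board -x). Which bin stands in which of the four places changes
- bin_d: Black open bin, 90 (x) x 100 (y) x 35 mm high, walls and floor 3 mm, fixed on the board, axes as the board's. Origin: centre of its underside, 12 mm above the table. It has room for two sample boxes side by side along y and is full when it holds both. Its tag is the one 120 mm in front of it (board -x). Which bin stands in which of the four places changes
- box_1: Loose sample box in one of the bins, orange with a clear lid, 70 (x) x 40 (y) x 26 mm, 60 g, origin at the centre of its underside; not to be disturbed
- box_2: Loose sample box in one of the bins, orange with a clear lid, 70 (x) x 40 (y) x 26 mm, 60 g, origin at the centre of its underside; not to be disturbed
- box_3: Loose sample box in one of the bins, orange with a clear lid, 70 (x) x 40 (y) x 26 mm, 60 g, origin at the centre of its underside; not to be disturbed
- box_4: Loose sample box in one of the bins, orange with a clear lid, 70 (x) x 40 (y) x 26 mm, 60 g, origin at the centre of its underside; not to be disturbed
- box_5: Loose sample box in one of the bins, orange with a clear lid, 70 (x) x 40 (y) x 26 mm, 60 g, origin at the centre of its underside; not to be disturbed
- box_6: Loose sample box in one of the bins, orange with a clear lid, 70 (x) x 40 (y) x 26 mm, 60 g, origin at the centre of its underside; not to be disturbed
- box_7: Loose sample box in one of the bins, orange with a clear lid, 70 (x) x 40 (y) x 26 mm, 60 g, origin at the centre of its underside; not to be disturbed
- bottle: Loose white bottle with a blue cap, 48 mm across, 110 mm high, standing on the table to the right of the board; origin at the centre of its underside; not to be disturbed
- pivot_1 (a point): Middle of the hinge pin of tag_1, 30 mm above the table; axes as the board's. The pin runs along x between two small grey cheeks (outer faces 32 mm either side, tops 7 mm above the pin) on a base 66 (x) x 30 (y) mm. Which tag stands in which place changes
- tag_1 (a joint): Flip tag: plate 46 mm wide along the pin, 4 mm thick, free edge (6 mm bead) 47 mm from the pin, slick plastic, about 35 g. 0 = upright; +0.95 = stop, leaning left (board +y), GREEN face up; -0.95 = stop, leaning right (-y), RED face up. The leaning edge reaches 39 mm sideways of the pin, 58 mm above the table. Swings freely: pushed from its leaning side past upright, it falls to the other stop and stays
- pivot_2 (a point): Middle of the hinge pin of tag_2, 30 mm above the table; axes as the board's. The pin runs along x between two small grey cheeks (outer faces 32 mm either side, tops 7 mm above the pin) on a base 66 (x) x 30 (y) mm. Which tag stands in which place changes
- tag_2 (a joint): Flip tag: plate 46 mm wide along the pin, 4 mm thick, free edge (6 mm bead) 47 mm from the pin, slick plastic, about 35 g. 0 = upright; +0.95 = stop, leaning left (board +y), GREEN face up; -0.95 = stop, leaning right (-y), RED face up. The leaning edge reaches 39 mm sideways of the pin, 58 mm above the table. Swings freely: pushed from its leaning side past upright, it falls to the other stop and stays
- pivot_3 (a point): Middle of the hinge pin of tag_3, 30 mm above the table; axes as the board's. The pin runs along x between two small grey cheeks (outer faces 32 mm either side, tops 7 mm above the pin) on a base 66 (x) x 30 (y) mm. Which tag stands in which place changes
- tag_3 (a joint): Flip tag: plate 46 mm wide along the pin, 4 mm thick, free edge (6 mm bead) 47 mm from the pin, slick plastic, about 35 g. 0 = upright; +0.95 = stop, leaning left (board +y), GREEN face up; -0.95 = stop, leaning right (-y), RED face up. The leaning edge reaches 39 mm sideways of the pin, 58 mm above the table. Swings freely: pushed from its leaning side past upright, it falls to the other stop and stays
- pivot_4 (a point): Middle of the hinge pin of tag_4, 30 mm above the table; axes as the board's. The pin runs along x between two small grey cheeks (outer faces 32 mm either side, tops 7 mm above the pin) on a base 66 (x) x 30 (y) mm. Which tag stands in which place changes
- tag_4 (a joint): Flip tag: plate 46 mm wide along the pin, 4 mm thick, free edge (6 mm bead) 47 mm from the pin, slick plastic, about 35 g. 0 = upright; +0.95 = stop, leaning left (board +y), GREEN face up; -0.95 = stop, leaning right (-y), RED face up. The leaning edge reaches 39 mm sideways of the pin, 58 mm above the table. Swings freely: pushed from its leaning side past upright, it falls to the other stop and stays

How it is judged:
At the end, for the whole second after the job is handed in: The tag in front of every bin that holds two boxes leans left with green up (joint above 0.85 rad), the tag in front of the bin with one box leans right with red up (below -0.85 rad), all four at rest; every sample box within 15 mm of its start; the bottle upright within 30 mm of its start (((horizontal distance between bin_d and pivot_1 below 0.148 m and value of joint tag_1 below -0.85 rad) or (not (horizontal distance between bin_d and pivot_1 below 0.148 m) and value of joint tag_1 above 0.85 rad)) and velocity of joint tag_1 between -0.1 and 0.1 rad/s and ((horizontal distance between bin_d and pivot_2 below 0.148 m and value of joint tag_2 below -0.85 rad) or (not (horizontal distance between bin_d and pivot_2 below 0.148 m) and value of joint tag_2 above 0.85 rad)) and velocity of joint tag_2 between -0.1 and 0.1 rad/s and ((horizontal distance between bin_d and pivot_3 below 0.148 m and value of joint tag_3 below -0.85 rad) or (not (horizontal distance between bin_d and pivot_3 below 0.148 m) and value of joint tag_3 above 0.85 rad)) and velocity of joint tag_3 between -0.1 and 0.1 rad/s and ((horizontal distance between bin_d and pivot_4 below 0.148 m and value of joint tag_4 below -0.85 rad) or (not (horizontal distance between bin_d and pivot_4 below 0.148 m) and value of joint tag_4 above 0.85 rad)) and velocity of joint tag_4 between -0.1 and 0.1 rad/s and distance of each of box_1, box_2, box_3, box_4, box_5, box_6, box_7 from where it was at the start of the episode below 0.015 m and distance of bottle from where it was at the start of the episode below 0.03 m and angle between bottle's own z axis and vertical below 0.2 rad); the robot touches nothing.
It fails at once if a sample box is lifted or pushed about (distance of any of box_1, box_2, box_3, box_4, box_5, box_6, box_7 from where it was at the start of the episode above 0.015 m).
It fails at once if the bottle is moved or knocked over (distance of bottle from where it was at the start of the episode above 0.03 m or angle between bottle's own z axis and vertical above 0.3 rad).
It fails at once if a tag is gripped or forced (more than 15 N from the fingers) (contact force between the fingers and tag_1 above 15 N or contact force between the fingers and tag_2 above 15 N or contact force between the fingers and tag_3 above 15 N or contact force between the fingers and tag_4 above 15 N).
It also fails if it takes over 51 s, if anything falls off the work surface, if the arm or the gripper's body presses on something with over 40 N, if the wrist force passes 120 N, or if a joint passes its speed limit or range.

## Working session

There is one attempt and no reset: what is moved stays moved. The work goes in short steps, Python scripts to look and compute and a tool call to move; the robot and the scene stay as the last step left them, time stands still between calls to the robot, and variables do not carry over. Pictures are saved under pics/ and viewed, at most 10 in all, crops included, and the job is handed in when it is done.

Besides the shell and the picture viewer there is one more tool, called after "Request:" as name(argument=value, ...), one argument or row to a line, values as JSON. send_rows: Moves the arm, as the interface text tells. Its arguments: {"type":"object","properties":{"moves":{"type":"string"},"newtons":{"type":"number"}},"required":["moves"]}

```bash
mkdir -p pics
python3 - <<'E'
from plant import ctrl
import cv2,numpy as np
for n in("top","scene"):
    c=ctrl.read_camera(n);cv2.imwrite(f"pics/{n}0.png",c["image"][:,:,::-1]);print(n,c["fovy"],c["cx"],c["cy"],np.round(c["extrinsics"],4).tolist(),[k for k in c])
s=ctrl.get_state();print(s["time"],s["eef_pos"],s["tcp_rot"],s["opening"])
E
```

```text
top 52.607718455437684 260.0685817569294 194.39347072091286 [[-0.0106, 0.9939, -0.1102, 0.4622], [-0.9996, -0.0074, 0.0289, -0.0813], [0.0279, 0.1104, 0.9935, 1.0369], [0.0, 0.0, 0.0, 1.0]] ['image', 'fovy', 'cx', 'cy', 'extrinsics']
scene 52.78647997599307 256.93540732323333 193.71837780380957 [[-0.6298, -0.5698, 0.5279, 1.1629], [0.7765, -0.4461, 0.445, 0.4025], [-0.0181, 0.6902, 0.7234, 0.8714], [0.0, 0.0, 0.0, 1.0]] ['image', 'fovy', 'cx', 'cy', 'extrinsics']
0.1 [ 0.30303517 -0.60253135  0.24406044] [ 9.72994703e-01  2.30824943e-01 -9.79881523e-05 -1.06956038e-03] 1.0023987752484311
```

View pics/top0.png

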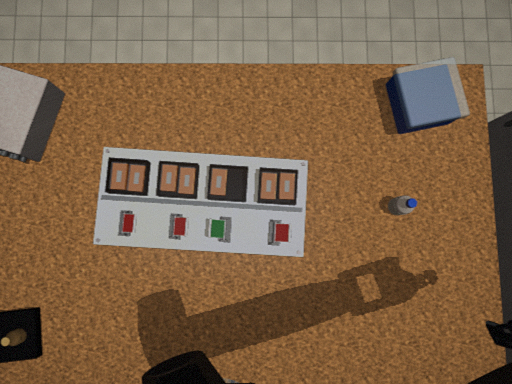

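View pics/scene0.png

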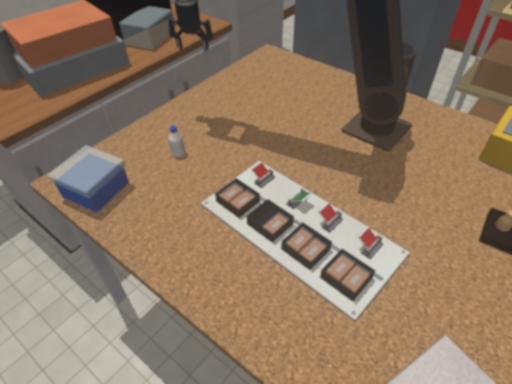

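The top view shows, left to right, bins with 2, 2, 1 (right half empty) and 2 boxes. The tags at about (128,223), (180,226), (217,229) and (282,233) show red, red, green and red, so all four must be flipped. The bottle is at (406,205), well clear of the work.

```bash
cat > h.py <<'E'
import numpy as np
def ray(c,uv,z):
    f=192/np.tan(np.radians(c["fovy"]/2));E=np.array(c["extrinsics"]);uv=np.atleast_2d(uv).astype(float)
    d=np.c_[(uv[:,0]-c["cx"])/f,-(uv[:,1]-c["cy"])/f,-np.ones(len(uv))]@E[:3,:3].T
    return E[:3,3]+d*((z-E[2,3])/d[:,2])[:,None]
E
python3 - <<'E'
from plant import ctrl
import cv2,numpy as np
from h import ray
from scipy.spatial.transform import Rotation as R
c=ctrl.read_camera("top");im=c["image"];hsv=cv2.cvtColor(im,cv2.COLOR_RGB2HSV)
m=((hsv[...,1]<50)&(hsv[...,2]>130)).astype(np.uint8);m[:140]=0;m[270:]=0;m[:,:85]=0;m[:,320:]=0
m=cv2.morphologyEx(m,cv2.MORPH_OPEN,np.ones((3,3)))
pts=np.argwhere(m)[:,::-1]
w=ray(c,pts,.012)[:,:2]
r=cv2.minAreaRect(w.astype(np.float32)*1000);print(r)
b=cv2.boxPoints(r);e=[b[(i+1)%4]-b[i] for i in range(4)];l=max(e,key=np.linalg.norm);l=l*np.sign(l[1])
y=l/np.linalg.norm(l);x=np.array([y[1],-y[0]]);C=np.array(r[0])
print("yaw",np.arctan2(x[1],x[0]))
for n,k in(("red",(hsv[...,0]<8)|(hsv[...,0]>172)),("green",(hsv[...,0]>45)&(hsv[...,0]<85))):
    k=(k&(hsv[...,1]>150)&(hsv[...,2]>60)).astype(np.uint8);k[:205]=0;k[260:]=0
    N,_,st,ce=cv2.connectedComponentsWithStats(k)
    for i in range(1,N):
        if st[i,4]>40: q=ray(c,ce[i],.046)[0,:2]*1000-C;print(n,ce[i],st[i,4],"board xy",q@x,q@y)
for i,o in enumerate((195,65,-65,-195)):print("pivot",i+1,C-70*x+o*y)
for o in(-195-75,-195+10,0,65+10,-65-10,130,205):
    p=C-70*x+o*y; print(o,p,np.hypot(*p))
s=ctrl.get_state();print(R.from_quat(s["tcp_rot"]).as_matrix().round(3).tolist(),s["eef_pos"])
E
```

```text
((559.4153442382812, 42.0684814453125), (547.4324951171875, 257.5921936035156), 85.85680389404297)
yaw -0.07231235
red [127.8707483  222.84353741] 147 board xy -70.12230568617242 177.74703070665436
red [179.37888199 225.81987578] 161 board xy -69.50141559743092 48.09465770937186
red [281.44949495 232.24242424] 198 board xy -69.58711472633536 -211.08042713764613
pivot 1 [503.686903   241.61632204]
pivot 2 [494.29448891 111.95605898]
pivot 3 [484.90207481 -17.70418882]
pivot 4 [ 475.50966072 -147.36445189]
-270 [ 470.09096146 -222.16843748] 519.946465182353
-185 [ 476.23215389 -137.39057493] 495.6543498056671
0 [489.59828186  47.12593508] 491.86108949331697
75 [495.01698208 121.9299283 ] 509.8124360606311
-75 [484.17958164 -27.67805815] 484.9700425613739
130 [498.99069595 176.78618288] 529.3817801034056
205 [504.40939617 251.59018373] 563.6722979692414
[[0.893, 0.449, -0.001], [0.449, -0.893, 0.002], [0.0, -0.002, -1.0]] [ 0.30304402 -0.60260228  0.24423036]
```

Board size checks out at 547 x 258 mm, and the tag centres sit about 17 mm to the leaning side of the pivots, as they should. I'll close the gripper, turn tool x along board y and head to the right of the row.

Request:
send_rows(
  moves="0 0 -0.164 0.8 -0.66 0.2 -1;0 0 -0.164 0.8 -0.66 0.2 -1;0 0 -0.164 0.8 -0.66 0.2 -1;0 0 -0.164 0.8 -0.66 0.2 -1;0 0 -0.164 0.8 -0.66 0.2 -1;0 0 -0.164 0.8 -0.66 0.2 -1;0 0 -0.164 0.8 -0.66 0.2 -1;0 0 -0.164 0.8 -0.66 0.2 -1",
  newtons=20,
)

```text
time: 1.15
eef_pos: [0.3867, -0.4132, 0.2051]
tcp_rot: [0.733, 0.68, 0.0, -0.0]
contact_force: [-0.4, 0.4, 0.2]
opening: -0.001
finger_force: 0.0
```

```bash
cat > d.py <<'E'
from plant import ctrl
import numpy as np
from scipy.spatial.transform import Rotation as R
s=ctrl.get_state();M=R.from_quat(s["tcp_rot"]).as_matrix();p=np.array(s["eef_pos"])
a=-.0723;X=np.array([np.cos(a),np.sin(a),0]);Y=np.array([-X[1],X[0],0]);C=np.array([.5594,.0421,0])
print("t",s["time"],"open",s["opening"],"ovh",ctrl.finger_overhang,"yaw err deg",np.degrees(np.arctan2(M[1,0],M[0,0])-a)-90,"board",((p-C)@X*1000).round(1),((p-C)@Y*1000).round(1),p.round(4),s["contact_force"])
for o in(-275,-185,0,75,-75,130,205):
    t=C-.07*X+o/1000*Y+[0,0,.062];print(o,(M.T@(t-p)/.2).round(3))
E
python3 d.py
```

```text
t 1.15 open -0.0006204640306586102 ovh 0.014 yaw err deg -0.21731382954114054 board -139.3 -466.6 [ 0.3867 -0.4132  0.2051] [-0.41739202  0.44248131  0.21656277]
-275 [0.959 0.343 0.716]
-185 [1.409 0.341 0.716]
0 [2.334 0.338 0.716]
75 [2.709 0.336 0.716]
-75 [1.959 0.339 0.716]
130 [2.984 0.335 0.716]
205 [3.359 0.334 0.717]
```

Request:
send_rows(
  moves="0 0 0 0.3 0.2 0.1 -1;0 0 0 0.6 0.343 0.3 -1;0 0 0 0.9 0.343 0.45 -1;0 0 0 0.959 0.343 0.5 -1;0 0 0 0.959 0.343 0.6 -1;0 0 0 0.959 0.343 0.716 -1;0 0 0 0.959 0.343 0.716 -1;0 0 0 0.959 0.343 0.716 -1",
)

```text
time: 2.15
eef_pos: [0.47, -0.2277, 0.0629]
tcp_rot: [0.733, 0.68, 0.0, 0.001]
contact_force: [-0.4, 0.1, 0.3]
opening: -0.003
finger_force: 0.0
```

```bash
python3 d.py; python3 -c "
from plant import ctrl;import cv2
i=ctrl.read_camera('scene')['image'][:,:,::-1][120:320,170:420];cv2.imwrite('pics/s1.png',cv2.resize(i,None,fx=3,fy=3,interpolation=2))"
```

```text
t 2.15 open -0.0030469075345495424 ovh 0.014 yaw err deg -0.1739312783578697 board -69.7 -275.5 [ 0.47   -0.2277  0.0629] [-0.38851382  0.0740775   0.29119609]
-275 [ 0.003 -0.001  0.004]
-185 [ 0.453 -0.003  0.004]
0 [ 1.378 -0.006  0.004]
75 [ 1.753 -0.007  0.003]
-75 [ 1.003 -0.004  0.004]
130 [ 2.028 -0.008  0.003]
205 [ 2.403 -0.009  0.003]
```

View pics/s1.png

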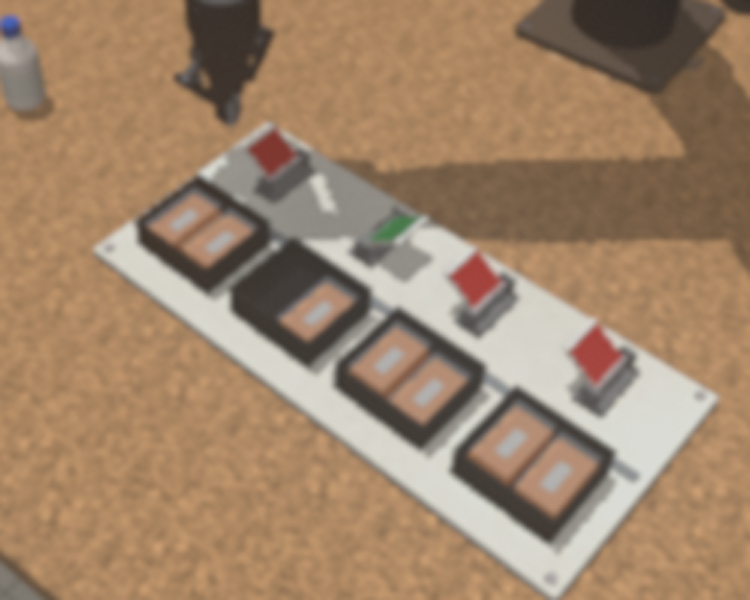

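The closed fingertip, at (230,115) in the crop, is just right of the rightmost red tag (275,150) and in line with it. I'll push it left slowly.

Request:
send_rows(
  moves="0 0 0 0.08 0 0.004 -1;0 0 0 0.13 0 0.004 -1;0 0 0 0.18 0 0.004 -1;0 0 0 0.23 0 0.004 -1;0 0 0 0.28 0 0.004 -1;0 0 0 0.33 0 0.004 -1;0 0 0 0.38 0 0.004 -1;0 0 0 0.42 0 0.004 -1;0 0 0 0.44 0 0.004 -1;0 0 0 0.40 0 0 -1;0 0 0 0.38 0 -0.2 -1;0 0 0 0.38 0 -0.4 -1",
)

```text
time: 3.7
eef_pos: [0.4748, -0.1522, 0.1428]
tcp_rot: [0.733, 0.68, -0.0, -0.0]
contact_force: [0.5, 0.2, -0.6]
opening: -0.001
finger_force: 0.0
```

```bash
python3 d.py
```

```text
t 3.7 open -0.0008734194008900699 ovh 0.014 yaw err deg -0.1908750005843558 board -70.3 -199.9 [ 0.4748 -0.1522  0.1428] [ 0.54630138  0.2200298  -0.59276242]
-275 [-0.376  0.003  0.404]
-185 [0.074 0.002 0.404]
0 [ 0.999 -0.001  0.404]
75 [ 1.374 -0.003  0.404]
-75 [ 0.624 -0.     0.404]
130 [ 1.649 -0.004  0.404]
205 [ 2.024 -0.005  0.404]
```

Next the gap between places 2 and 3 at board y 0. I'll settle above it before descending.

Request:
send_rows(
  moves="0 0 0 0.25 0 0 -1;0 0 0 0.5 0 0 -1;0 0 0 0.75 0 0 -1;0 0 0 0.95 0 0 -1;0 0 0 0.999 0 0 -1;0 0 0 0.999 0 0 -1;0 0 0 0.999 0 0.1 -1;0 0 0 0.999 0 0.2 -1;0 0 0 0.999 0 0.3 -1;0 0 0 0.999 0 0.404 -1;0 0 0 0.999 0 0.404 -1",
)

```text
time: 5.08
eef_pos: [0.4888, 0.0465, 0.0597]
tcp_rot: [0.734, 0.68, -0.001, -0.001]
contact_force: [-0.3, 0.5, 0.0]
opening: 0.001
finger_force: 0.0
```

```bash
python3 d.py; python3 -c "
from plant import ctrl;import cv2
i=ctrl.read_camera('scene')['image'][:,:,::-1][120:320,170:420];cv2.imwrite('pics/s2.png',cv2.resize(i,None,fx=3,fy=3,interpolation=2))"
```

```text
t 5.075 open 0.0006331365495755945 ovh 0.014 yaw err deg -0.24741034478259394 board -70.7 -0.7 [0.4888 0.0465 0.0597] [-0.33373804  0.48952811  0.03289337]
-275 [-1.372  0.01  -0.011]
-185 [-0.922  0.008 -0.011]
0 [ 0.003  0.004 -0.011]
75 [ 0.378  0.002 -0.011]
-75 [-0.372  0.005 -0.011]
130 [ 0.653  0.001 -0.011]
205 [ 1.028e+00 -1.000e-03 -1.200e-02]
```

View pics/s2.png

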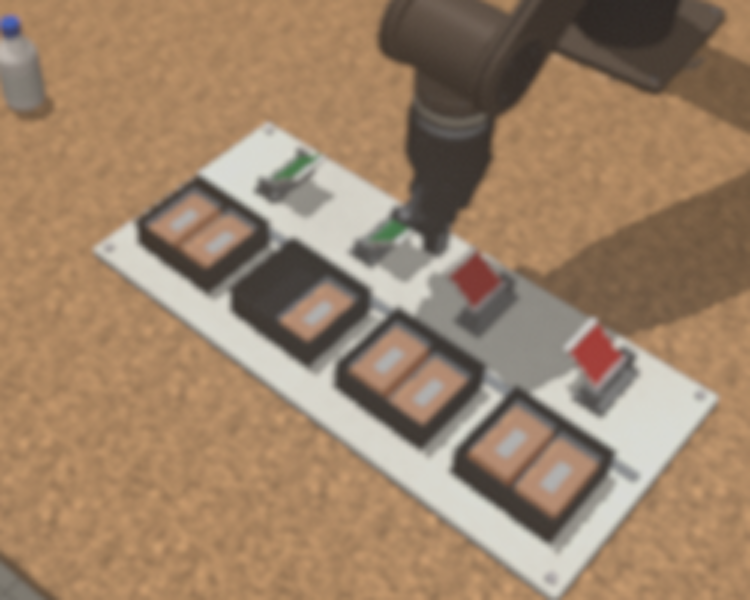

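The rightmost tag now lies green at (295,165). The finger stands at (435,240), between the green tag (385,230) and the red tag (475,280). Next I push the red one left, come back, then push the green one right.

Request:
send_rows(
  moves="0 0 0 0.05 0.003 -0.01 -1;0 0 0 0.1 0.003 -0.01 -1;0 0 0 0.15 0.003 -0.01 -1;0 0 0 0.2 0.003 -0.01 -1;0 0 0 0.25 0.003 -0.01 -1;0 0 0 0.3 0.003 -0.01 -1;0 0 0 0.34 0.003 -0.01 -1;0 0 0 0.365 0.003 -0.01 -1;0 0 0 0.365 0.003 -0.01 -1;0 0 0 0.2 0.003 -0.01 -1;0 0 0 0.05 0.003 -0.01 -1;0 0 0 0 0.003 -0.01 -1",
)

```text
time: 6.62
eef_pos: [0.4906, 0.0465, 0.0633]
tcp_rot: [0.734, 0.679, -0.0, 0.0]
contact_force: [-0.5, 0.3, 0.3]
opening: 0.003
finger_force: 0.0
```

Request:
send_rows(
  moves="0 0 0 -0.05 0.003 0 -1;0 0 0 -0.1 0.003 0 -1;0 0 0 -0.15 0.003 0 -1;0 0 0 -0.2 0.003 0 -1;0 0 0 -0.25 0.003 0 -1;0 0 0 -0.3 0.003 0 -1;0 0 0 -0.34 0.003 0 -1;0 0 0 -0.365 0.003 0 -1;0 0 0 -0.365 0.003 0 -1;0 0 0 -0.32 0.003 0 -1;0 0 0 -0.3 0.003 -0.2 -1;0 0 0 -0.3 0.003 -0.4 -1",
)

```text
time: 8.12
eef_pos: [0.4862, -0.0108, 0.1436]
tcp_rot: [0.733, 0.681, -0.0, -0.001]
contact_force: [0.4, -0.9, 0.7]
opening: -0.0
finger_force: 0.0
```

```bash
python3 d.py
```

```text
t 8.125 open -0.00022375263197472992 ovh 0.014 yaw err deg -0.06291411303085681 board -69.2 -58.0 [ 0.4862 -0.0108  0.1436] [ 0.41194049 -0.90295156  0.72016227]
-275 [-1.085 -0.002  0.407]
-185 [-0.635 -0.003  0.408]
0 [ 0.29  -0.004  0.408]
75 [ 0.665 -0.004  0.408]
-75 [-0.085 -0.003  0.408]
130 [ 0.94  -0.004  0.409]
205 [ 1.315 -0.005  0.409]
```

Request:
send_rows(
  moves="0 0 0 0.25 0 0 -1;0 0 0 0.5 0 0 -1;0 0 0 0.75 0 0 -1;0 0 0 0.9 0 0 -1;0 0 0 0.94 -0.003 0 -1;0 0 0 0.94 -0.003 0 -1;0 0 0 0.94 -0.003 0.1 -1;0 0 0 0.94 -0.003 0.2 -1;0 0 0 0.94 -0.003 0.3 -1;0 0 0 0.94 -0.003 0.407 -1;0 0 0 0.94 -0.003 0.407 -1",
)

```text
time: 9.5
eef_pos: [0.4987, 0.1741, 0.0601]
tcp_rot: [0.734, 0.68, -0.002, -0.001]
contact_force: [-0.2, 0.6, 0.3]
opening: 0.0
finger_force: 0.0
```

Request:
send_rows(
  moves="0 0 0 0.05 0 0 -1;0 0 0 0.1 0 0 -1;0 0 0 0.15 0 0 -1;0 0 0 0.2 0 0 -1;0 0 0 0.25 0 0 -1;0 0 0 0.3 0 0 -1;0 0 0 0.34 0 0 -1;0 0 0 0.365 0 0 -1;0 0 0 0.365 0 0 -1;0 0 0 0.32 0 0 -1;0 0 0 0.3 0 -0.2 -1;0 0 0 0.3 0 -0.4 -1",
)

```text
time: 11.0
eef_pos: [0.5041, 0.234, 0.142]
tcp_rot: [0.733, 0.68, -0.001, -0.0]
contact_force: [0.4, -0.2, -0.0]
opening: 0.003
finger_force: 0.0
```

Request:
send_rows(
  moves="0 0 0 0 0 -0.3 -1;0 0 0 0 0 -0.6 -1;0 0 0 0 0 -0.6 -1;0 0 0 0 0 -0.6 -1;0 0 0 0 0 -0.6 -1;0 0 0 0 0 -0.6 -1;0 0 0 0 0 -0.6 -1;0 0 0 0 0 -0.6 -1",
)

```text
time: 12.0
eef_pos: [0.5046, 0.2354, 0.2615]
tcp_rot: [0.733, 0.68, -0.0, -0.0]
contact_force: [0.8, 0.3, 0.4]
opening: 0.001
finger_force: 0.0
```

```bash
python3 d.py|head -1; python3 -c "
from plant import ctrl;import cv2
i=ctrl.read_camera('scene')['image'][:,:,::-1][120:320,170:420];cv2.imwrite('pics/s3.png',cv2.resize(i,None,fx=3,fy=3,interpolation=2))"
```

```text
t 12.0 open 0.0010359580825091328 ovh 0.014 yaw err deg -0.12709168119422998 board -68.6 188.8 [0.5046 0.2354 0.2615] [0.75766467 0.26379841 0.40235667]
```

View pics/s3.png

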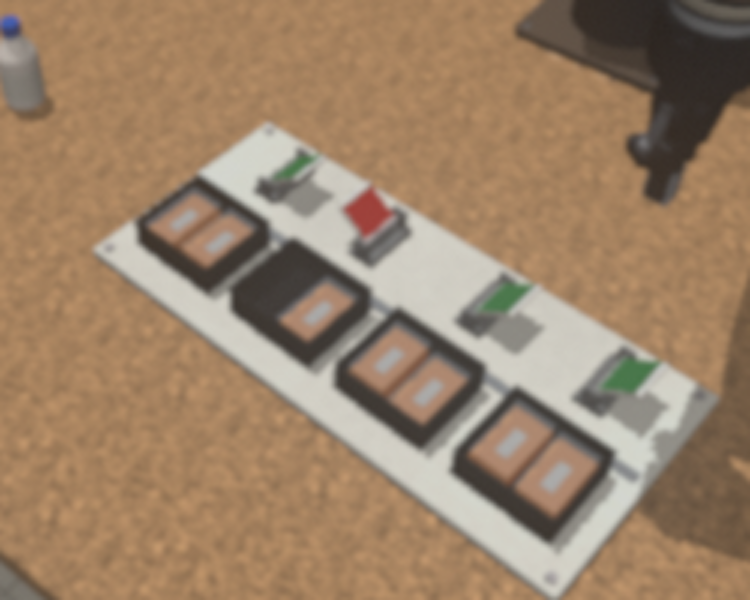

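The crop shows green at (295,165), red at (370,210) in front of the one-box bin, and green at (505,295) and (630,375). The boxes and bottle haven't moved and the arm is clear.

```bash
python3 -c "
from plant import ctrl;print(ctrl.sign_off())"
```

```text
the job is handed in; nothing more can be done
None
```

I flipped all four tags: the three full bins now show green and the one-box bin shows red. The boxes and bottle look unmoved in the last picture, and I handed the job in at about 12 s; no verdict came back.

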